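Return the check weights from the balance to their blocks

TASK

The balance check is finished: take the stack of four steel check weights off the balance pan from the top down, smallest first, and set each one upright flat on the felt floor of the recess in its own beech block: the smallest weight in the block with the smallest recess, and so on up to the largest. Do not tip any weight over, and leave the small glass beaker beside the balance standing where it is.

Things in the scene. Friction and masses are not known exactly. Their poses are not given: they have to be found in the camera images.
- w50_mid (a point): the smallest weight: a plain stainless-steel cylinder, 20 mm in diameter and 20 mm high (50 g), at the start at the top of the stack, standing upright. This point is its centre, half-way up (10 mm above its underside); z is its axis, up when upright.
- w100_mid (a point): the second smallest weight: a plain stainless-steel cylinder, 27 mm in diameter and 22 mm high (100 g), at the start second from the top, standing upright. This point is its centre, half-way up (11 mm above its underside); z is its axis, up when upright.
- w200_mid (a point): the second largest weight: a plain stainless-steel cylinder, 36 mm in diameter and 25 mm high (200 g), at the start third from the top, standing upright. This point is its centre, half-way up (12.5 mm above its underside); z is its axis, up when upright.
- w500_mid (a point): the largest weight: a plain stainless-steel cylinder, 50 mm in diameter and 32 mm high (500 g), at the start at the bottom of the stack, on the balance pan, standing upright. This point is its centre, half-way up (16 mm above its underside); z is its axis, up when upright.
- seat50 (a point): the smallest of the four square beech blocks, 50 x 50 mm and 20 mm high, fixed, with one flat round recess with a grey felt floor in the middle of its top, the seat of the 20 mm weight: 36 mm in diameter (8 mm of play all round) and 5 mm deep. This point is the centre of the recess floor, 5 mm below the block's top and 15 mm above the table; z is up, x and y run along the block's sides.
- seat100 (a point): the second smallest of the four square beech blocks, 57 x 57 mm and 20 mm high, fixed, with one flat round recess with a grey felt floor in the middle of its top, the seat of the 27 mm weight: 43 mm in diameter (8 mm of play all round) and 5 mm deep. This point is the centre of the recess floor, 5 mm below the block's top and 15 mm above the table; z is up, x and y run along the block's sides.
- seat200 (a point): the second largest of the four square beech blocks, 66 x 66 mm and 20 mm high, fixed, with one flat round recess with a grey felt floor in the middle of its top, the seat of the 36 mm weight: 52 mm in diameter (8 mm of play all round) and 5 mm deep. This point is the centre of the recess floor, 5 mm below the block's top and 15 mm above the table; z is up, x and y run along the block's sides.
- seat500 (a point): the largest of the four square beech blocks, 80 x 80 mm and 20 mm high, fixed, with one flat round recess with a grey felt floor in the middle of its top, the seat of the 50 mm weight: 66 mm in diameter (8 mm of play all round) and 5 mm deep. This point is the centre of the recess floor, 5 mm below the block's top and 15 mm above the table; z is up, x and y run along the block's sides.
- pan (a point): centre of the top of the balance's flat round steel pan, 120 mm across, 62 mm above the table. The white balance is fixed, 190 mm deep, 165 mm wide; the pan centre is 27 mm behind its middle. x points to its back, y to its left, z up. The weights stand on the pan in one stack, largest below, each up to 2 mm off the one below, the lowest up to 10 mm off the pan's centre.
- beaker_mid (a point): small glass beaker, 54 mm across and 59 mm high, loose, standing at the left of the balance. This point is 30 mm above its base, on its axis; z is up. (Beyond the blocks, to the right, an electrode stand rises 0.37 m above the table.)

How it is judged:
By the outcome, as a careful person would: the job done as asked, in the order asked, and still so for the second after the job is handed in, with the robot touching nothing.
It also fails if it takes over 128 s, if anything falls off the work surface, if the arm or the gripper's body presses on something with over 40 N, if the wrist force passes 120 N, or if a joint passes its speed limit or range.

ROBOT

A 6-joint arm with a two-finger parallel gripper is mounted at the origin on a cart in front of the work surface, level with it; the furniture and walls round the work are solid. World frame = base frame: x ahead of the robot, y to its left, z up, the work surface at z = 0. Lengths are in m, angles in rad, forces in N, time in s.
With the tool pointing down it reaches from about 0.35 to 0.775 m from the base axis. Payload 7.3 kg.
Tool frame: the origin (TCP) lies at the very end of the fingers, on their centre line; the grasp point (between the pads) lies 19 mm behind it; z points along the fingers, y is the line along which they close (so a half turn about z gives the same grasp; the last joint's range is limited). The gripper opens to 92 mm and grips with 3 to 60 N. Pads are 19 mm wide; open, the fingers measure 130 mm over their backs; the gripper's body (75 mm by 190 mm) begins 47 mm behind the grasp point.
Start: joints at [0.96, 0.342, 1.524, -0, 1.275, -0.146], TCP at [0.235, 0.469, 0.227] pointing down, gripper open.
Joint ranges: [-2.53, 2.53], [-0.77, 2.02], [0.04, 2.7], [-1, 4.14], [0.28, 2.66], [-3.11, 3.11]. Speed limits (rad/s): [2.57, 2.57, 3.14, 3.14, 3.14, 3.14].

INTERFACE

Orientations are given as [roll, pitch, yaw] about the fixed x, y, z axes, in that order (R = Rz(yaw) Ry(pitch) Rx(roll)).
In Python, from cell import robot, read_camera, get_calibration gives the robot as it stands. The module is installed in compiled form; this text tells all that it offers.
- The arm moves only by the tool send_rows, never from a script. Its argument "plan" is a list of rows, each a list of 2 entries, a list of its own where there are three numbers: the shift along the tool's x, y, z as a fraction of full scale, then the turn, a rotation vector about the tool's x, y, z as a fraction of full scale. A call has exactly 10 rows; each row shifts and turns the commanded pose from where the row before left it, along the tool's axes as they then stand; what a row does not reach is not made up. Full scale, the value 1, is 0.025 m for a shift and 90 degrees for a turn. A row lasts 1/8 s, in which the tool goes at most 62.5 mm and 10.7 degrees, less where a joint would pass 70% of its speed; a pose out of reach is approached as far as the arm can. A call with a number of a shift or a turn outside -1 to 1 is refused whole. A call with a gripper value outside its range is refused whole. "gripper" is the opening, from -1 (shut) to 1 (fully open), so that 0 is half open, set as the call begins (left out, the last holds). The fingers move at their own pace and stop on an object; "force" is the grip in N (left out, the last holds). Time passes only in rows, so rows that do not move let the fingers close, or fill a call up. It gives the time, the measured TCP pose, the force, the opening and the grip force at its end, in the units of the state.
- robot.observe(): the state, without advancing time (a new reading comes with each control period).
- read_camera(name): name is "scene" or "top"; returns (picture, depth): 480x640x3 uint8, blue, green, red; 480x640 float32, m along the optical axis (not along the pixel's ray), 0 where there is no reading.
- get_calibration(name): a dict with "intrinsics" (3x3 intrinsics, pixels), "dist_coeffs" ([k1, k2, p1, p2, k3] as OpenCV has them; the pictures are not rectified), "rvec" (rotation vector, rad) and "tvec" (3), from world to camera coordinates, as OpenCV has them. Camera axes: x right, y down, z forward; pixel columns grow to the right and rows downward; lengths in m; the calibration is good to about 2 mm. A picture is of the moment at which its call begins. get_calibration takes no time and is no camera call.
- robot.hand_in(): hands the job in; it is judged then, once.
The state is a dict: "time": time; "qpos": joint angles; "qvel": joint speeds; "joint_efforts": joint torques, N m; "tool_pos": TCP position; "tool_rot": TCP orientation; "contact_force": force on the tool from outside, world axes, zero at the start; "torque": the same for the moment, N m; "opening": finger opening in m; "grip_force": force on a finger pad.
Only numpy, scipy, OpenCV 4.12 (cv2) and the standard library are available. Lean on these libraries where they do the work, as an engineer would, in place of code of your own. Each camera call takes 0.05 s, during which the arm holds its last target. There are 200 camera calls.

## Working session

There is one attempt and no reset: what is moved stays moved. The work goes in short steps, Python scripts to look and compute and a tool call to move; the robot and the scene stay as the last step left them, time stands still between calls to the robot, and variables do not carry over. Pictures are saved under pics/ and viewed, at most 14 in all, crops included, and the job is handed in when it is done.

Besides the shell and the picture viewer there is one more tool, called after "Emit:" as name([rows], argument=value, ...), one row to a line, values as JSON. send_rows: Moves the arm, as the interface text tells. Shift numbers are shares of 0.025 m and turn numbers shares of 90 degrees, none past 1 either way. Its arguments: {"type":"object","properties":{"plan":{"type":"array"},"gripper":{"type":"number"},"force":{"type":"number"}},"required":["plan"]}

```bash
mkdir -p pics; cat > h.py <<'E'
import numpy as np, cv2
from cell import robot, read_camera, get_calibration
def world(name,u,v,d=None,z=None):
    c=get_calibration(name);K=np.array(c['intrinsics']);D=np.array(c['dist_coeffs'])
    R=cv2.Rodrigues(np.array(c['rvec'],float))[0];t=np.array(c['tvec'],float).reshape(3)
    p=cv2.undistortPoints(np.array([[[u,v]]],float),K,D)[0,0];r=np.array([p[0],p[1],1.])
    o=-R.T@t;w=R.T@r
    return o+w*(d if d is not None else (z-o[2])/w[2])
E
python3 - <<'E'
from h import *
for n in ("scene","top"):
    im,d=read_camera(n);cv2.imwrite(f"pics/{n}0.png",im);np.save(f"pics/{n}0.npy",d)
    c=get_calibration(n);R=cv2.Rodrigues(np.array(c['rvec'],float))[0];print(n,-R.T@np.array(c['tvec'],float).reshape(3),R.tolist())
s=robot.observe();print(s)
E
```

```text
scene [ 0.07214166 -0.30659415  0.57763765] [[0.7386891353138898, -0.6739585035037837, 0.010876438946520517], [-0.3559975140700994, -0.40378979092168893, -0.8427452608726602], [0.5723671298608319, 0.6186547828170077, -0.5382026833382704]]
top [0.37983749 0.17729682 0.96741651] [[0.021583392293590853, -0.9996491584009675, -0.015353087159864248], [-0.9816115567864101, -0.018275640594574982, -0.19001250628371358], [0.18966525448922192, 0.019171882252281572, -0.9816616169385677]]
{'time': 0.1, 'qpos': array([ 9.59999124e-01,  3.42654241e-01,  1.52492614e+00, -2.21649253e-05,
        1.27540498e+00, -1.46007695e-01]), 'qvel': array([ 1.09619451e-03, -3.95917407e-04, -6.08499971e-04, -2.78216281e-06,
       -9.76264681e-04,  6.62501042e-04]), 'joint_efforts': array([ 1.34099646e-03, -4.32004201e+01, -2.44696158e+01,  7.18691759e-02,
        5.26249164e-02, -2.49855373e-05]), 'tool_pos': array([0.23509957, 0.46900613, 0.22611222]), 'tool_rot': array([-3.14021169e+00, -1.81652995e-04,  2.67680949e+00]), 'contact_force': array([-0.34096004,  0.43410643,  0.15040044]), 'torque': array([-0.02389663,  0.00732802,  0.05135399]), 'grip_force': 0.0, 'opening': 0.09160173739452027}
```

View pics/scene0.png

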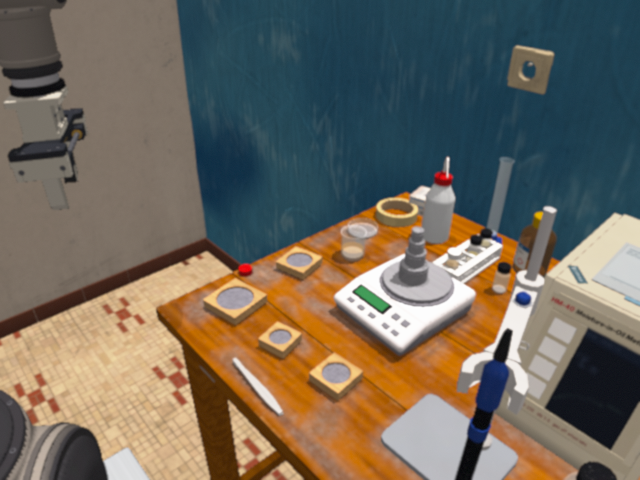

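View pics/top0.png

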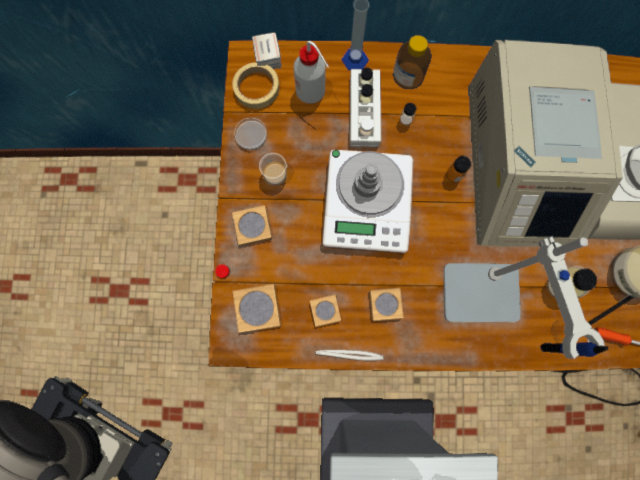

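The top view shows the balance with the stack near (368,180) and the blocks at about (257,308), (252,225), (325,310) and (387,305). The beaker is at (273,168). I'll enlarge these areas next.

```bash
python3 - <<'E'
from h import *
im=cv2.imread("pics/top0.png")
cv2.imwrite("pics/c1.png",cv2.resize(im[195:345,225:425],None,fx=4,fy=4,interpolation=cv2.INTER_CUBIC))
a=cv2.resize(im[140:240,320:420],(400,400),interpolation=cv2.INTER_CUBIC)
s=cv2.imread("pics/scene0.png")
b=cv2.resize(s[220:320,365:465],(400,400),interpolation=cv2.INTER_CUBIC)
cv2.imwrite("pics/c2.png",np.hstack([a,b]))
d=np.load("pics/top0.npy")
for u,v in [(257,308),(252,225),(325,310),(387,305),(390,195),(371,171),(273,168)]: print(u,v,d[v,u],world("top",u,v,d=d[v,u]))
E
```

```text
257 308 0.94479257 [0.421974   0.30471014 0.01560382]
252 225 0.9757425 [0.58398561 0.32144633 0.01570456]
325 310 0.94286567 [0.42117211 0.17470195 0.01487272]
387 305 0.94108063 [0.43267308 0.05670528 0.01660872]
390 195 0.9338348 [0.63648896 0.05596247 0.06335434]
371 171 0.84264094 [0.65087941 0.10092185 0.1599102 ]
273 168 0.9952531 [0.70157444 0.28435057 0.01782418]
```

View pics/c1.png

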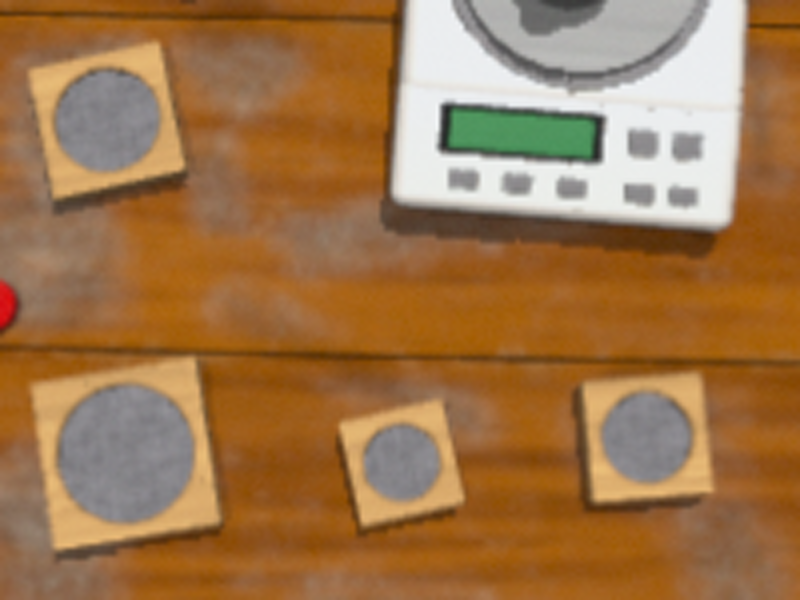

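View pics/c2.png

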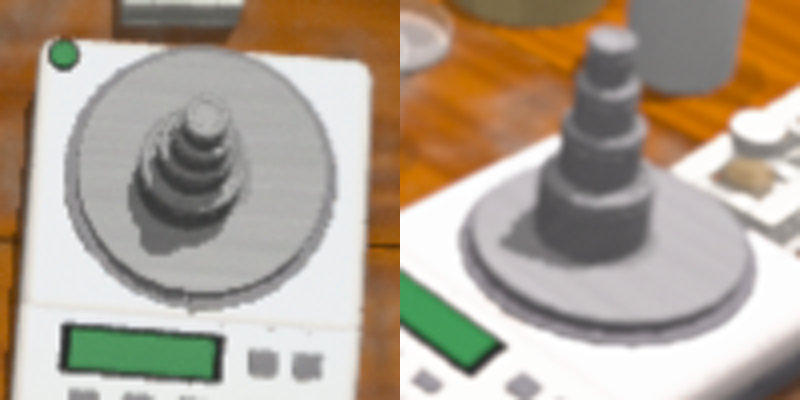

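```bash
python3 - <<'E'
from h import *
T=lambda n,u,v,z:print(n,u,v,world(n,u,v,z=z).round(4))
for u,v in [(251.75,224.75),(256.5,308.25),(325.5,310.25),(386.75,304)]: T("top",u,v,.017)
T("top",371.75,168.75,.161);T("scene",418.2,230,.161);T("top",371.25,183,.062)
# blocks in scene view (centres)
for u,v in [(299.5,262),(236,299),(280,338),(336.5,374)]: T("scene",u,v,.017)
for n,b in (("top",(150,215,345,395)),("scene",(222,300,390,440))):
    d=np.load(f"pics/{n}0.npy");P=np.array([world(n,u,v,d=d[v,u]) for v in range(b[0],b[1]) for u in range(b[2],b[3]) if d[v,u]>0])
    for z,r in ((.161,.01),(.141,.0135),(.119,.018),(.094,.025)):
        Q=P[(P[:,2]<z-.003)&(P[:,2]>z-.017)&(np.hypot(P[:,0]-.645,P[:,1]-.097)<.05)]
        # side points: radius fit
        from scipy.optimize import least_squares
        s=least_squares(lambda c:np.hypot(Q[:,0]-c[0],Q[:,1]-c[1])-r,[.645,.097],loss='soft_l1',f_scale=.001)
        U=P[(abs(P[:,2]-z)<.003)]
        print(n,z,len(Q),s.x.round(4),np.abs(s.fun).mean().round(4),len(U),U.mean(0).round(4))
d=np.load("pics/top0.npy");P=np.array([world("top",u,v,d=d[v,u]) for v in range(145,190) for u in range(250,296)])
Q=P[(P[:,2]>.045)&(P[:,2]<.07)];print(len(Q),(Q.min(0)+Q.max(0))/2,np.ptp(Q,0))
E
```

```text
top 251.75 224.75 [0.5842 0.3218 0.017 ]
top 256.5 308.25 [0.4214 0.3055 0.017 ]
top 325.5 310.25 [0.4206 0.1737 0.017 ]
top 386.75 304 [0.4345 0.0572 0.017 ]
top 371.75 168.75 [0.6546 0.0997 0.161 ]
scene 418.2 230 [0.6559 0.0995 0.161 ]
top 371.25 183 [0.6598 0.0913 0.062 ]
scene 299.5 262 [0.5839 0.3181 0.017 ]
scene 236 299 [0.4251 0.3044 0.017 ]
scene 280 338 [0.4222 0.1743 0.017 ]
scene 336.5 374 [0.4373 0.0578 0.017 ]Traceback (most recent call last):
  File "<stdin>", line 8, in <module>
  File "h.py", line 4, in world
    c=get_calibration(name);K=np.array(c['intrinsics']);D=np.array(c['dist_coeffs'])
ValueError: time passes only in moves, steps and waits
```

```bash
cat > h.py <<'E'
import numpy as np, cv2, functools
from cell import robot, read_camera, get_calibration
@functools.lru_cache
def cal(name):
    c=get_calibration(name);R=cv2.Rodrigues(np.array(c['rvec'],float))[0];t=np.array(c['tvec'],float).reshape(3)
    return np.array(c['intrinsics'],float),np.array(c['dist_coeffs'],float),R,t
def world(name,u,v,d=None,z=None):
    K,D,R,t=cal(name)
    p=cv2.undistortPoints(np.array([[[u,v]]],float),K,D)[0,0];r=np.array([p[0],p[1],1.])
    o=-R.T@t;w=R.T@r
    return o+w*(d if d is not None else (z-o[2])/w[2])
def cloud(name,d,b):
    return np.array([world(name,u,v,d=d[v,u]) for v in range(b[0],b[1]) for u in range(b[2],b[3]) if d[v,u]>0])
E
cat > stack.py <<'E'
from h import *
from scipy.optimize import least_squares
def fit(n,d):
    P=cloud(n,d,(150,215,345,395) if n=="top" else (222,300,390,440))
    for z,h,r in ((.161,.02,.01),(.141,.022,.0135),(.119,.025,.018),(.094,.032,.025)):
        near=np.hypot(P[:,0]-.655,P[:,1]-.098)<.035
        Q=P[near&(P[:,2]<z-.004)&(P[:,2]>z-h+.004)]; U=P[near&(abs(P[:,2]-z)<.003)]
        if len(Q)<4: continue
        s=least_squares(lambda c:np.hypot(Q[:,0]-c[0],Q[:,1]-c[1])-r,[.655,.098],loss='soft_l1',f_scale=.001)
        print(n,z,len(Q),s.x.round(4),np.abs(s.fun).mean().round(4),len(U),(U.mean(0).round(4) if len(U) else ''))
E
python3 - <<'E'
from stack import *
for n in ("top","scene"): fit(n,np.load(f"pics/{n}0.npy"))
P=cloud("top",np.load("pics/top0.npy"),(145,190,250,296))
Q=P[(P[:,2]>.045)&(P[:,2]<.07)];print(len(Q),(Q.min(0)+Q.max(0))/2,np.ptp(Q,0))
E
```

```text
top 0.161 26 [0.6554 0.1001] 0.0009 85 [0.655  0.1002 0.1601]
top 0.141 45 [0.6558 0.0996] 0.0006 55 [0.6493 0.1006 0.1406]
top 0.119 59 [0.6572 0.1   ] 0.0004 76 [0.6498 0.1029 0.1184]
top 0.094 108 [0.6569 0.0999] 0.0007 184 [0.648  0.102  0.0931]
scene 0.161 80 [0.6591 0.102 ] 0.0009 74 [0.6567 0.1005 0.1603]
scene 0.141 117 [0.6592 0.1017] 0.0007 72 [0.6527 0.0965 0.1407]
scene 0.119 174 [0.6606 0.1021] 0.0008 102 [0.6528 0.0952 0.1188]
scene 0.094 325 [0.6604 0.1021] 0.0008 194 [0.6496 0.0952 0.0938]
234 [0.69356303 0.28027117 0.0534811 ] [0.05257313 0.05461056 0.0168602 ]
```

Emit:
send_rows([
  [[0, 0, -0.2], [0, 0, -0.0985]],
  [[0, 0, -0.2], [0, 0, -0.0985]],
  [[0, 0, -0.2], [0, 0, -0.0985]],
  [[-1, -0.87, 0], [0, 0, 0]],
  [[-1, -0.87, 0], [0, 0, 0]],
  [[-1, -0.87, 0], [0, 0, 0]],
  [[-1, -0.87, 0], [0, 0, 0]],
  [[-1, -0.87, 0], [0, 0, 0]],
  [[-1, -0.87, 0], [0, 0, 0]],
  [[-1, -0.87, 0], [0, 0, 0]],
], gripper=0.2, force=12)

```text
time: 1.35
tool_pos: [0.4108, 0.3161, 0.2414]
tool_rot: [-3.141, -0.001, 3.141]
contact_force: [-0.4, -0.4, 0.3]
opening: 0.0555
grip_force: 0.0
```

Emit:
send_rows([
  [[-1, -0.88, 0], [0, 0, 0]],
  [[-1, -0.88, 0], [0, 0, 0]],
  [[-1, -0.88, 0], [0, 0, 0]],
  [[-1, -0.88, 0], [0, 0, 0]],
  [[-1, -0.88, 0], [0, 0, 0]],
  [[-1, -0.88, 0], [0, 0, 0]],
  [[-1, -0.88, 0], [0, 0, 0]],
  [[-1, -0.88, 0], [0, 0, 0]],
  [[-1, -0.88, 0], [0, 0, 0]],
  [[0, 0, 0], [0, 0, 0]],
])

```text
time: 2.6
tool_pos: [0.636, 0.1169, 0.2404]
tool_rot: [-3.141, -0.001, 3.138]
contact_force: [-0.3, 0.2, 0.8]
opening: 0.0549
grip_force: 0.0
```

Emit:
send_rows([
  [[-0.4, -0.33, 0], [0, 0, 0]],
  [[-0.4, -0.33, 0], [0, 0, 0]],
  [[0, 0, 0.6], [0, 0, 0]],
  [[0, 0, 0.6], [0, 0, 0]],
  [[0, 0, 0.6], [0, 0, 0]],
  [[0, 0, 0.6], [0, 0, 0]],
  [[0, 0, 0], [0, 0, 0]],
  [[0, 0, 0], [0, 0, 0]],
  [[0, 0, 0], [0, 0, 0]],
  [[0, 0, 0], [0, 0, 0]],
])

```text
time: 3.85
tool_pos: [0.6553, 0.1023, 0.1823]
tool_rot: [3.141, 0.001, 3.141]
contact_force: [-0.3, -0.2, 0.1]
opening: 0.0551
grip_force: 0.0
```

```bash
python3 - <<'E'
from h import *
im,d=read_camera("scene")
cv2.imwrite("pics/c3.png",cv2.resize(im[150:290,340:500],(800,700)[:2],interpolation=cv2.INTER_CUBIC)[:600])
print(robot.observe()['tool_pos'])
E
```

```text
[0.65526301 0.10230725 0.18221858]
```

View pics/c3.png

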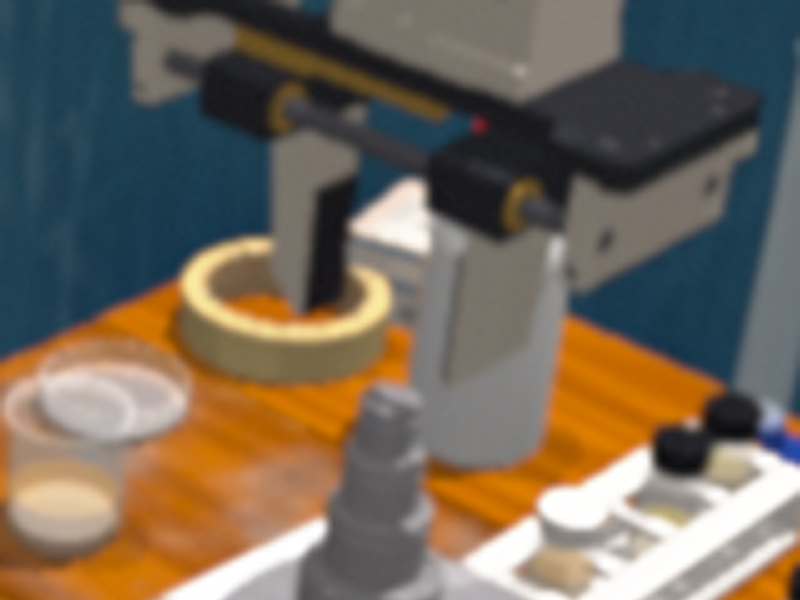

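The view shows the open fingers straddling the stack, whose top is near (390,395) in the crop. I'll descend and grip.

Emit:
send_rows([
  [[-0.03, -0.07, 0], [0, 0, 0]],
  [[0, 0, 0.34], [0, 0, 0]],
  [[0, 0, 0.34], [0, 0, 0]],
  [[0, 0, 0.34], [0, 0, 0]],
  [[0, 0, 0.3], [0, 0, 0]],
  [[0, 0, 0], [0, 0, 0]],
  [[0, 0, 0], [0, 0, 0]],
  [[0, 0, 0], [0, 0, 0]],
  [[0, 0, 0], [0, 0, 0]],
  [[0, 0, 0], [0, 0, 0]],
])

```text
time: 5.15
tool_pos: [0.6559, 0.1006, 0.1489]
tool_rot: [3.141, 0.0, 3.141]
contact_force: [-0.6, 0.5, -0.8]
opening: 0.0551
grip_force: 0.0
```

Emit:
send_rows([
  [[0, 0, 0], [0, 0, 0]],
  [[0, 0, 0], [0, 0, 0]],
  [[0, 0, 0], [0, 0, 0]],
  [[0, 0, 0], [0, 0, 0]],
  [[0, 0, 0], [0, 0, 0]],
  [[0, 0, 0], [0, 0, 0]],
  [[0, 0, 0], [0, 0, 0]],
  [[0, 0, 0], [0, 0, 0]],
  [[0, 0, 0], [0, 0, 0]],
  [[0, 0, 0], [0, 0, 0]],
], gripper=-0.7, force=8)

```text
time: 6.4
tool_pos: [0.6558, 0.1006, 0.1487]
tool_rot: [3.142, 0.0, 3.141]
contact_force: [0.0, 0.8, 0.2]
opening: 0.0194
grip_force: 8.0
```

Emit:
send_rows([
  [[0, 0, -0.4], [0, 0, 0]],
  [[0, 0, -0.6], [0, 0, 0]],
  [[0, 0, -0.6], [0, 0, 0]],
  [[0.5, 0.15, 0], [0, 0, 0]],
  [[0.9, 0.28, 0], [0, 0, 0]],
  [[0.9, 0.28, 0], [0, 0, 0]],
  [[0.9, 0.28, 0], [0, 0, 0]],
  [[0.9, 0.28, 0], [0, 0, 0]],
  [[0.9, 0.28, 0], [0, 0, 0]],
  [[0.9, 0.28, 0], [0, 0, 0]],
])

```text
time: 7.65
tool_pos: [0.508, 0.1467, 0.19]
tool_rot: [3.141, 0.002, 3.141]
contact_force: [-0.4, -0.1, -1.3]
opening: 0.0196
grip_force: 8.0
```

Emit:
send_rows([
  [[0.9, 0.28, 0.5], [0, 0, 0]],
  [[0.9, 0.28, 0.6], [0, 0, 0]],
  [[0.9, 0.28, 0.7], [0, 0, 0]],
  [[0.6, 0.26, 0.7], [0, 0, 0]],
  [[0.1, 0.05, 0.7], [0, 0, 0]],
  [[0, 0, 0.7], [0, 0, 0]],
  [[0, 0, 0], [0, 0, 0]],
  [[0, 0, 0], [0, 0, 0]],
  [[0, 0, 0], [0, 0, 0]],
  [[0, 0, 0], [0, 0, 0]],
])

```text
time: 8.9
tool_pos: [0.4237, 0.1753, 0.0918]
tool_rot: [3.141, 0.001, 3.141]
contact_force: [-0.0, -0.1, -1.3]
opening: 0.0197
grip_force: 8.0
```

```bash
python3 - <<'E'
from stack import *
im,d=read_camera("scene")
cv2.imwrite("pics/c4.png",cv2.resize(im[250:400,200:400],(800,600),interpolation=cv2.INTER_CUBIC))
fit("scene",d); im,d=read_camera("top"); fit("top",d)
E
```

```text
scene 0.141 118 [0.6588 0.1016] 0.0008 128 [0.6568 0.1002 0.1403]
scene 0.119 178 [0.6606 0.1021] 0.0008 106 [0.6526 0.0951 0.1187]
scene 0.094 327 [0.6603 0.102 ] 0.0008 185 [0.6491 0.0961 0.0936]
top 0.141 46 [0.6557 0.0995] 0.0007 153 [0.6548 0.0993 0.1401]
top 0.119 58 [0.657 0.1  ] 0.0004 81 [0.6499 0.1038 0.1182]
top 0.094 106 [0.6569 0.0999] 0.0007 171 [0.6473 0.1031 0.0932]
```

View pics/c4.png

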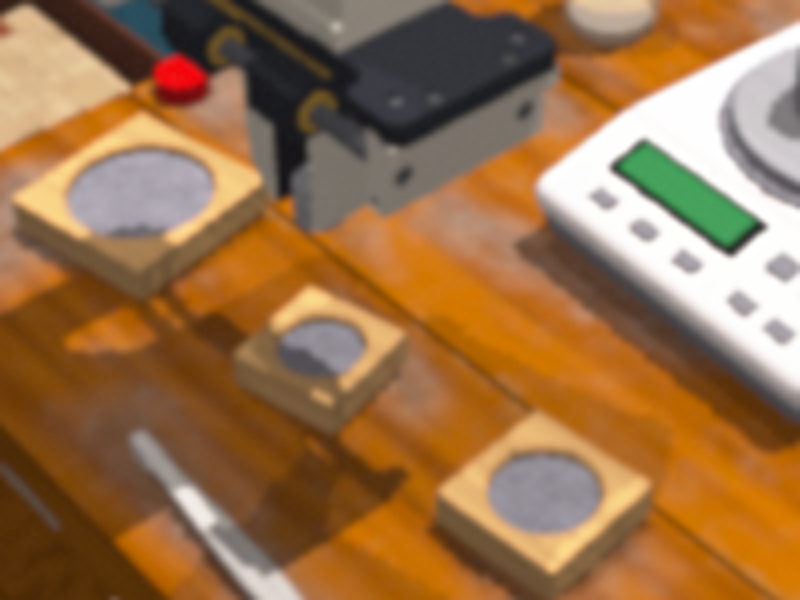

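Emit:
send_rows([
  [[0.07, -0.05, 0], [0, 0, 0]],
  [[0, 0, 0.6], [0, 0, 0]],
  [[0, 0, 0.6], [0, 0, 0]],
  [[0, 0, 0.6], [0, 0, 0]],
  [[0, 0, 0.4], [0, 0, 0]],
  [[0, 0, 0.3], [0, 0, 0]],
  [[0, 0, 0.2], [0, 0, 0]],
  [[0, 0, 0], [0, 0, 0]],
  [[0, 0, 0], [0, 0, 0]],
  [[0, 0, 0], [0, 0, 0]],
])

```text
time: 10.25
tool_pos: [0.4219, 0.174, 0.024]
tool_rot: [3.141, 0.001, 3.141]
contact_force: [0.1, -0.0, -1.7]
opening: 0.0198
grip_force: 8.0
```

Down another 0.7 mm, then I'll open and retreat.

Emit:
send_rows([
  [[0, 0, 0.03], [0, 0, 0]],
  [[0, 0, 0], [0, 0, 0]],
  [[0, 0, 0], [0, 0, 0]],
  [[0, 0, 0], [0, 0, 0]],
  [[0, 0, 0], [0, 0, 0]],
  [[0, 0, 0], [0, 0, 0]],
  [[0, 0, 0], [0, 0, 0]],
  [[0, 0, 0], [0, 0, 0]],
  [[0, 0, 0], [0, 0, 0]],
  [[0, 0, 0], [0, 0, 0]],
])

```text
time: 11.5
tool_pos: [0.4217, 0.174, 0.023]
tool_rot: [3.142, 0.0, 3.141]
contact_force: [-0.7, -0.1, -0.3]
opening: 0.0194
grip_force: 8.0
```

Emit:
send_rows([
  [[0, 0, 0], [0, 0, 0]],
  [[0, 0, 0], [0, 0, 0]],
  [[0, 0, 0], [0, 0, 0]],
  [[0, 0, 0], [0, 0, 0]],
  [[0, 0, 0], [0, 0, 0]],
  [[0, 0, -0.4], [0, 0, 0]],
  [[0, 0, -0.8], [0, 0, 0]],
  [[0, 0, -1], [0, 0, 0]],
  [[0, 0, -1], [0, 0, 0]],
  [[0, 0, -1], [0, 0, 0]],
], gripper=0.2)

```text
time: 12.75
tool_pos: [0.4216, 0.174, 0.1295]
tool_rot: [3.141, 0.001, 3.141]
contact_force: [0.9, -0.4, -0.3]
opening: 0.0552
grip_force: 0.0
```

Emit:
send_rows([
  [[0, 0, -0.8], [0, 0, 0]],
  [[-0.6, -0.19, -0.8], [0, 0, 0]],
  [[-1, -0.31, 0], [0, 0, 0]],
  [[-1, -0.31, 0], [0, 0, 0]],
  [[-1, -0.31, 0], [0, 0, 0]],
  [[-1, -0.31, 0], [0, 0, 0]],
  [[-1, -0.31, 0], [0, 0, 0]],
  [[-1, -0.31, 0], [0, 0, 0]],
  [[-1, -0.31, 0], [0, 0, 0]],
  [[-1, -0.31, 0], [0, 0, 0]],
])

```text
time: 14.0
tool_pos: [0.6372, 0.1068, 0.1687]
tool_rot: [3.142, 0.0, 3.141]
contact_force: [-0.5, 0.1, 0.2]
opening: 0.0549
grip_force: 0.0
```

Emit:
send_rows([
  [[-0.6, -0.2, 0], [0, 0, 0]],
  [[-0.22, -0.07, 0], [0, 0, 0]],
  [[0, 0, 0], [0, 0, 0]],
  [[0, 0, 0], [0, 0, 0]],
  [[0, 0, 0], [0, 0, 0]],
  [[0, 0, 0], [0, 0, 0]],
  [[0, 0, 0], [0, 0, 0]],
  [[0, 0, 0], [0, 0, 0]],
  [[0, 0, 0], [0, 0, 0]],
  [[0, 0, 0], [0, 0, 0]],
])

```text
time: 15.25
tool_pos: [0.6571, 0.1003, 0.1679]
tool_rot: [3.142, -0.0, 3.141]
contact_force: [0.5, -0.5, 0.7]
opening: 0.0551
grip_force: 0.0
```

```bash
python3 - <<'E'
from h import *
im,d=read_camera("top")
cv2.imwrite("pics/c5.png",cv2.resize(im[260:360,225:425],(800,400),interpolation=cv2.INTER_CUBIC))
P=cloud("top",d,(295,325,310,342));Q=P[(P[:,2]>.03)];print(len(Q),Q.mean(0),np.ptp(Q,0))
E
```

```text
83 [0.42071897 0.17347663 0.03371283] [0.01700093 0.01695363 0.00703199]
```

View pics/c5.png

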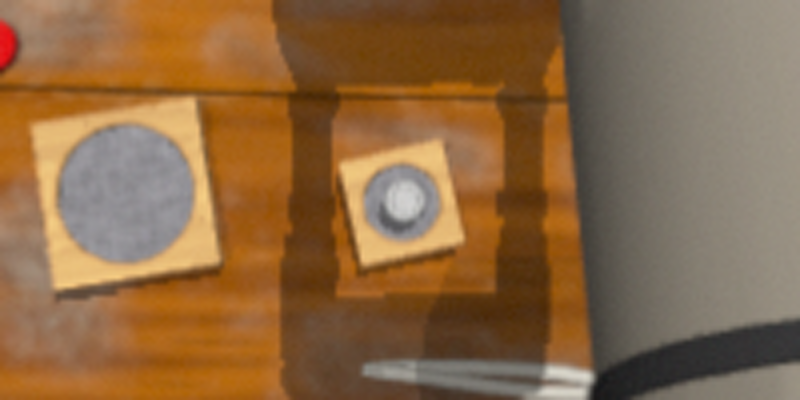

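w50 stands upright and centred in its recess, at (404,200) in the crop. w100 is next.

Emit:
send_rows([
  [[0, 0, 0.4], [0, 0, 0]],
  [[0, 0, 0.4], [0, 0, 0]],
  [[0, 0, 0.4], [0, 0, 0]],
  [[0, 0, 0.27], [0, 0, 0]],
  [[0, 0, 0.15], [0, 0, 0]],
  [[0, 0, 0], [0, 0, 0]],
  [[0, 0, 0], [0, 0, 0]],
  [[0, 0, 0], [0, 0, 0]],
  [[0, 0, 0], [0, 0, 0]],
  [[0, 0, 0], [0, 0, 0]],
])

```text
time: 16.55
tool_pos: [0.6571, 0.1003, 0.1276]
tool_rot: [3.142, 0.0, 3.141]
contact_force: [0.2, 0.7, -0.3]
opening: 0.0551
grip_force: 0.0
```

Emit:
send_rows([
  [[0, 0, 0], [0, 0, 0]],
  [[0, 0, 0], [0, 0, 0]],
  [[0, 0, 0], [0, 0, 0]],
  [[0, 0, 0], [0, 0, 0]],
  [[0, 0, 0], [0, 0, 0]],
  [[0, 0, 0], [0, 0, 0]],
  [[0, 0, 0], [0, 0, 0]],
  [[0, 0, 0], [0, 0, 0]],
  [[0, 0, 0], [0, 0, 0]],
  [[0, 0, 0], [0, 0, 0]],
], gripper=-0.6, force=10)

```text
time: 17.8
tool_pos: [0.6571, 0.1003, 0.1275]
tool_rot: [3.142, 0.0, 3.141]
contact_force: [-0.3, 0.4, 0.8]
opening: 0.0266
grip_force: 10.0
```

Emit:
send_rows([
  [[0, 0, -0.4], [0, 0, 0]],
  [[0, 0, -0.6], [0, 0, 0]],
  [[0, 0, -0.6], [0, 0, 0]],
  [[0.5, -0.09, 0], [0, 0, 0]],
  [[0.9, -0.17, 0], [0, 0, 0]],
  [[0.9, -0.17, 0], [0, 0, 0]],
  [[0.9, -0.17, 0], [0, 0, 0]],
  [[0.9, -0.17, 0], [0, 0, 0]],
  [[0.9, -0.17, 0], [0, 0, 0]],
  [[0.9, -0.17, 0], [0, 0, 0]],
])

```text
time: 19.05
tool_pos: [0.5093, 0.0725, 0.1687]
tool_rot: [3.142, 0.002, 3.141]
contact_force: [-0.5, -1.1, -1.4]
opening: 0.0263
grip_force: 10.0
```

Emit:
send_rows([
  [[0.9, -0.17, 0], [0, 0, 0]],
  [[0.9, -0.17, 0.3], [0, 0, 0]],
  [[0.9, -0.17, 0.6], [0, 0, 0]],
  [[0.26, -0.08, 0.8], [0, 0, 0]],
  [[0, 0, 0.8], [0, 0, 0]],
  [[0, 0, 0.8], [0, 0, 0]],
  [[0, 0, 0.7], [0, 0, 0]],
  [[0, 0, 0], [0, 0, 0]],
  [[0, 0, 0], [0, 0, 0]],
  [[0, 0, 0], [0, 0, 0]],
])

```text
time: 20.3
tool_pos: [0.4363, 0.058, 0.0684]
tool_rot: [-3.142, 0.002, 3.141]
contact_force: [-0.2, -0.6, -0.9]
opening: 0.0267
grip_force: 10.0
```

Emit:
send_rows([
  [[0.02, 0, 0.5], [0, 0, 0]],
  [[0, 0, 0.5], [0, 0, 0]],
  [[0, 0, 0.4], [0, 0, 0]],
  [[0, 0, 0.25], [0, 0, 0]],
  [[0, 0, 0.1], [0, 0, 0]],
  [[0, 0, 0.03], [0, 0, 0]],
  [[0, 0, 0], [0, 0, 0]],
  [[0, 0, 0], [0, 0, 0]],
  [[0, 0, 0], [0, 0, 0]],
  [[0, 0, 0], [0, 0, 0]],
])

```text
time: 21.55
tool_pos: [0.4348, 0.058, 0.0233]
tool_rot: [3.142, -0.0, 3.141]
contact_force: [-2.8, -0.8, 5.6]
opening: 0.0269
grip_force: 10.0
```

Emit:
send_rows([
  [[0, 0, 0], [0, 0, 0]],
  [[0, 0, 0], [0, 0, 0]],
  [[0, 0, 0], [0, 0, 0]],
  [[0, 0, 0], [0, 0, 0]],
  [[0, 0, 0], [0, 0, 0]],
  [[0, 0, -0.4], [0, 0, 0]],
  [[0, 0, -0.8], [0, 0, 0]],
  [[0, 0, -1], [0, 0, 0]],
  [[0, 0, -1], [0, 0, 0]],
  [[0, 0, -1], [0, 0, 0]],
], gripper=0.3)

```text
time: 22.8
tool_pos: [0.435, 0.058, 0.1295]
tool_rot: [3.142, 0.001, 3.141]
contact_force: [0.5, -0.4, -0.2]
opening: 0.0597
grip_force: 0.0
```

Emit:
send_rows([
  [[0, 0, -0.5], [0, 0, 0]],
  [[-0.6, 0.12, -0.5], [0, 0, 0]],
  [[-1, 0.2, 0], [0, 0, 0]],
  [[-1, 0.2, 0], [0, 0, 0]],
  [[-1, 0.2, 0], [0, 0, 0]],
  [[-1, 0.2, 0], [0, 0, 0]],
  [[-1, 0.2, 0], [0, 0, 0]],
  [[-1, 0.2, 0], [0, 0, 0]],
  [[-1, 0.2, 0], [0, 0, 0]],
  [[-0.8, 0.12, 0], [0, 0, 0]],
])

```text
time: 24.05
tool_pos: [0.6456, 0.0991, 0.1524]
tool_rot: [3.142, -0.001, 3.141]
contact_force: [-0.1, -0.6, -0.6]
opening: 0.0598
grip_force: 0.0
```

Emit:
send_rows([
  [[-0.4, 0.05, 0], [0, 0, 0]],
  [[0, 0, 0], [0, 0, 0]],
  [[0, 0, 0], [0, 0, 0]],
  [[0, 0, 0], [0, 0, 0]],
  [[0, 0, 0], [0, 0, 0]],
  [[0, 0, 0], [0, 0, 0]],
  [[0, 0, 0], [0, 0, 0]],
  [[0, 0, 0], [0, 0, 0]],
  [[0, 0, 0], [0, 0, 0]],
  [[0, 0, 0], [0, 0, 0]],
])

```text
time: 25.3
tool_pos: [0.6551, 0.1001, 0.153]
tool_rot: [3.141, 0.0, 3.141]
contact_force: [0.0, 0.5, 0.6]
opening: 0.0595
grip_force: 0.0
```

```bash
python3 - <<'E'
from stack import *
im,d=read_camera("scene")
cv2.imwrite("pics/c6.png",cv2.resize(im[220:400,225:465],(800,600),interpolation=cv2.INTER_CUBIC))
fit("scene",d)
E
```

```text
scene 0.161 16 [0.6566 0.1392] 0.009 28 [0.6509 0.1039 0.1606]
scene 0.119 175 [0.6606 0.1022] 0.0007 213 [0.659  0.1009 0.1182]
scene 0.094 323 [0.6603 0.1021] 0.0008 190 [0.6499 0.0954 0.0935]
```

View pics/c6.png

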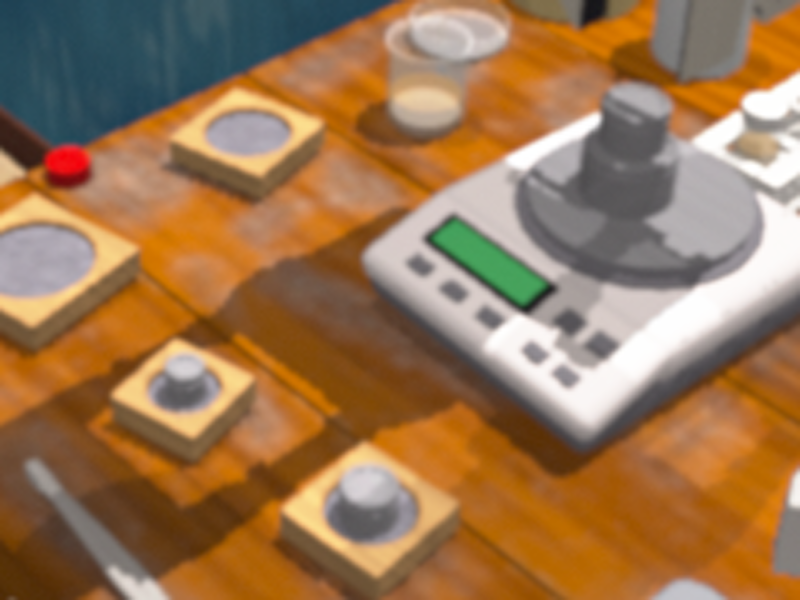

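w50 (185,375) and w100 (370,495) stand upright in their recesses, and the other two weights are untouched on the pan. w200 is next.

Emit:
send_rows([
  [[-0.13, 0.03, 0], [0, 0, 0]],
  [[0, 0, 0.5], [0, 0, 0]],
  [[0, 0, 0.5], [0, 0, 0]],
  [[0, 0, 0.5], [0, 0, 0]],
  [[0, 0, 0.35], [0, 0, 0]],
  [[0, 0, 0.15], [0, 0, 0]],
  [[0, 0, 0], [0, 0, 0]],
  [[0, 0, 0], [0, 0, 0]],
  [[0, 0, 0], [0, 0, 0]],
  [[0, 0, 0], [0, 0, 0]],
])

```text
time: 26.6
tool_pos: [0.6585, 0.1008, 0.1033]
tool_rot: [3.141, 0.001, 3.141]
contact_force: [0.9, 0.1, 0.2]
opening: 0.0595
grip_force: 0.0
```

Emit:
send_rows([
  [[0, 0, 0], [0, 0, 0]],
  [[0, 0, 0], [0, 0, 0]],
  [[0, 0, 0], [0, 0, 0]],
  [[0, 0, 0], [0, 0, 0]],
  [[0, 0, 0], [0, 0, 0]],
  [[0, 0, 0], [0, 0, 0]],
  [[0, 0, 0], [0, 0, 0]],
  [[0, 0, 0], [0, 0, 0]],
  [[0, 0, 0], [0, 0, 0]],
  [[0, 0, 0], [0, 0, 0]],
], gripper=-0.4, force=15)

```text
time: 27.85
tool_pos: [0.6583, 0.1008, 0.103]
tool_rot: [3.142, 0.0, 3.141]
contact_force: [0.8, -0.7, -0.5]
opening: 0.0355
grip_force: 15.0
```

Emit:
send_rows([
  [[0, 0, -0.4], [0, 0, 0]],
  [[0, 0, -0.6], [0, 0, 0]],
  [[0, 0, -0.6], [0, 0, 0]],
  [[0.13, 0.4, 0], [0, 0, 0]],
  [[0.3, 0.9, 0], [0, 0, 0]],
  [[0.3, 0.9, 0], [0, 0, 0]],
  [[0.3, 0.9, 0], [0, 0, 0]],
  [[0.3, 0.9, 0], [0, 0, 0]],
  [[0.3, 0.9, 0], [0, 0, 0]],
  [[0.3, 0.9, 0], [0, 0, 0]],
])

```text
time: 29.1
tool_pos: [0.6096, 0.2475, 0.143]
tool_rot: [3.141, 0.0, 3.141]
contact_force: [-0.1, 0.3, -2.3]
opening: 0.0356
grip_force: 15.0
```

Emit:
send_rows([
  [[0.3, 0.9, 0], [0, 0, 0]],
  [[0.3, 0.9, 0], [0, 0, 0]],
  [[0.3, 0.9, 0], [0, 0, 0]],
  [[0.09, 0.33, 0], [0, 0, 0]],
  [[0, 0, 0.6], [0, 0, 0]],
  [[0, 0, 0.8], [0, 0, 0]],
  [[0, 0, 0.8], [0, 0, 0]],
  [[0, 0, 0.6], [0, 0, 0]],
  [[0, 0, 0], [0, 0, 0]],
  [[0, 0, 0], [0, 0, 0]],
])

```text
time: 30.35
tool_pos: [0.586, 0.3215, 0.0736]
tool_rot: [3.141, 0.001, 3.141]
contact_force: [-0.2, 0.3, -1.3]
opening: 0.0356
grip_force: 15.0
```

Emit:
send_rows([
  [[0, 0, 0.5], [0, 0, 0]],
  [[0, 0, 0.5], [0, 0, 0]],
  [[0, 0, 0.4], [0, 0, 0]],
  [[0, 0, 0.3], [0, 0, 0]],
  [[0, 0, 0.17], [0, 0, 0]],
  [[0, 0, 0.08], [0, 0, 0]],
  [[0, 0, 0], [0, 0, 0]],
  [[0, 0, 0], [0, 0, 0]],
  [[0, 0, 0], [0, 0, 0]],
  [[0, 0, 0], [0, 0, 0]],
])

```text
time: 31.6
tool_pos: [0.5855, 0.3217, 0.0244]
tool_rot: [3.141, 0.0, 3.141]
contact_force: [0.2, -0.7, -2.1]
opening: 0.0357
grip_force: 15.0
```

Emit:
send_rows([
  [[0, 0, 0.016], [0, 0, 0]],
  [[0, 0, 0], [0, 0, 0]],
  [[0, 0, 0], [0, 0, 0]],
  [[0, 0, 0], [0, 0, 0]],
  [[0, 0, 0], [0, 0, 0]],
  [[0, 0, 0], [0, 0, 0]],
  [[0, 0, 0], [0, 0, 0]],
  [[0, 0, 0], [0, 0, 0]],
  [[0, 0, 0], [0, 0, 0]],
  [[0, 0, 0], [0, 0, 0]],
])

```text
time: 32.85
tool_pos: [0.5855, 0.3216, 0.024]
tool_rot: [3.141, 0.0, 3.141]
contact_force: [0.1, 0.2, 2.3]
opening: 0.0354
grip_force: 15.0
```

Emit:
send_rows([
  [[0, 0, 0], [0, 0, 0]],
  [[0, 0, 0], [0, 0, 0]],
  [[0, 0, 0], [0, 0, 0]],
  [[0, 0, 0], [0, 0, 0]],
  [[0, 0, 0], [0, 0, 0]],
  [[0, 0, -0.4], [0, 0, 0]],
  [[0, 0, -0.8], [0, 0, 0]],
  [[0, 0, -1], [0, 0, 0]],
  [[0, 0, -1], [0, 0, 0]],
  [[0, 0, -1], [0, 0, 0]],
], gripper=0.55)

```text
time: 34.1
tool_pos: [0.5856, 0.3217, 0.1306]
tool_rot: [3.141, 0.001, 3.141]
contact_force: [0.9, -0.1, 0.8]
opening: 0.0713
grip_force: 0.0
```

Emit:
send_rows([
  [[-0.13, -0.4, 0], [0, 0, 0]],
  [[-0.3, -0.9, 0], [0, 0, 0]],
  [[-0.3, -0.9, 0], [0, 0, 0]],
  [[-0.3, -0.9, 0], [0, 0, 0]],
  [[-0.3, -0.9, 0], [0, 0, 0]],
  [[-0.3, -0.9, 0], [0, 0, 0]],
  [[-0.3, -0.9, 0], [0, 0, 0]],
  [[-0.3, -0.9, 0], [0, 0, 0]],
  [[-0.3, -0.9, 0], [0, 0, 0]],
  [[-0.3, -0.9, 0], [0, 0, 0]],
])

```text
time: 35.35
tool_pos: [0.6566, 0.1076, 0.1289]
tool_rot: [3.142, 0.0, 3.141]
contact_force: [-0.2, -0.2, -0.7]
opening: 0.0712
grip_force: 0.0
```

Emit:
send_rows([
  [[-0.09, -0.33, 0], [0, 0, 0]],
  [[0, 0, 0], [0, 0, 0]],
  [[0, 0, 0], [0, 0, 0]],
  [[0, 0, 0], [0, 0, 0]],
  [[0, 0, 0], [0, 0, 0]],
  [[0, 0, 0], [0, 0, 0]],
  [[0, 0, 0], [0, 0, 0]],
  [[0, 0, 0], [0, 0, 0]],
  [[0, 0, 0], [0, 0, 0]],
  [[0, 0, 0], [0, 0, 0]],
])

```text
time: 36.6
tool_pos: [0.6583, 0.1008, 0.1288]
tool_rot: [3.142, 0.0, 3.141]
contact_force: [-0.5, 0.0, -0.1]
opening: 0.0713
grip_force: 0.0
```

```bash
python3 - <<'E'
from stack import *
im,d=read_camera("scene")
cv2.imwrite("pics/c7.png",cv2.resize(im[200:380,225:465],(800,600),interpolation=cv2.INTER_CUBIC))
fit("scene",d)
E
```

```text
scene 0.161 11 [0.6583 0.0613] 0.0005 4 [0.6501 0.066  0.1605]
scene 0.141 7 [0.66   0.0576] 0.0004 4 [0.6485 0.065  0.1403]
scene 0.094 325 [0.6604 0.1019] 0.0009 397 [0.6581 0.1008 0.0933]
```

View pics/c7.png

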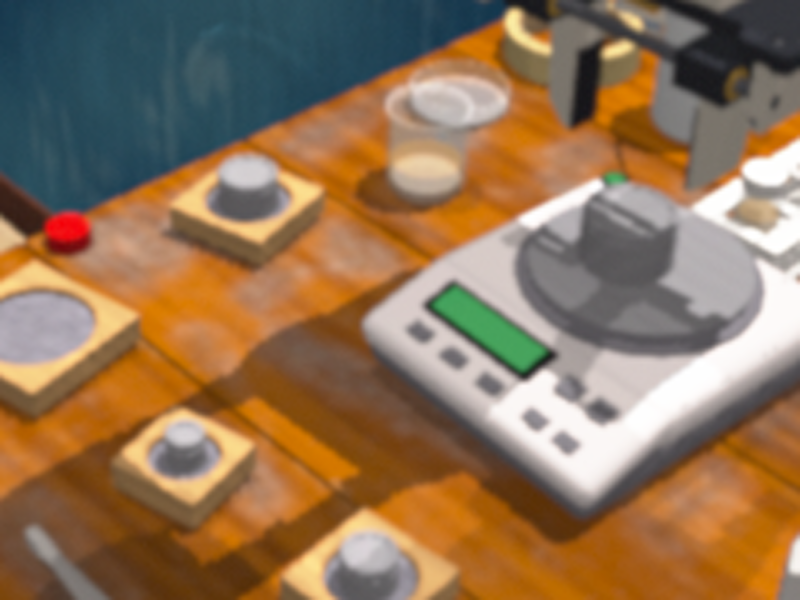

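Three weights are seated, with w200 at (248,185) in the crop, and the beaker is unmoved. w500 is next.

Emit:
send_rows([
  [[0, 0, 0.5], [0, 0, 0]],
  [[0, 0, 0.5], [0, 0, 0]],
  [[0, 0, 0.5], [0, 0, 0]],
  [[0, 0, 0.4], [0, 0, 0]],
  [[0, 0, 0.23], [0, 0, 0]],
  [[0, 0, 0.1], [0, 0, 0]],
  [[0, 0, 0], [0, 0, 0]],
  [[0, 0, 0], [0, 0, 0]],
  [[0, 0, 0], [0, 0, 0]],
  [[0, 0, 0], [0, 0, 0]],
])

```text
time: 37.9
tool_pos: [0.6584, 0.1008, 0.0733]
tool_rot: [3.141, 0.0, 3.141]
contact_force: [-0.0, 0.2, -0.2]
opening: 0.0715
grip_force: 0.0
```

Emit:
send_rows([
  [[0, 0, 0], [0, 0, 0]],
  [[0, 0, 0], [0, 0, 0]],
  [[0, 0, 0], [0, 0, 0]],
  [[0, 0, 0], [0, 0, 0]],
  [[0, 0, 0], [0, 0, 0]],
  [[0, 0, 0], [0, 0, 0]],
  [[0, 0, 0], [0, 0, 0]],
  [[0, 0, 0], [0, 0, 0]],
  [[0, 0, 0], [0, 0, 0]],
  [[0, 0, 0], [0, 0, 0]],
], gripper=-0.1, force=30)

```text
time: 39.15
tool_pos: [0.6584, 0.1008, 0.0731]
tool_rot: [3.142, 0.0, 3.141]
contact_force: [0.3, -0.7, -0.1]
opening: 0.0495
grip_force: 30.0
```

Emit:
send_rows([
  [[0, 0, -0.4], [0, 0, 0]],
  [[0, 0, -0.7], [0, 0, 0]],
  [[0, 0, -0.7], [0, 0, 0]],
  [[0.5, 0.43, 0], [0, 0, 0]],
  [[0.9, 0.78, 0], [0, 0, 0]],
  [[0.9, 0.78, 0], [0, 0, 0]],
  [[0.9, 0.78, 0], [0, 0, 0]],
  [[0.9, 0.78, 0], [0, 0, 0]],
  [[0.9, 0.78, 0], [0, 0, 0]],
  [[0.9, 0.78, 0], [0, 0, 0]],
])

```text
time: 40.4
tool_pos: [0.5088, 0.2297, 0.1179]
tool_rot: [3.141, -0.001, 3.141]
contact_force: [0.4, 0.6, -3.8]
opening: 0.0499
grip_force: 30.0
```

Emit:
send_rows([
  [[0.9, 0.78, 0], [0, 0, 0]],
  [[0.9, 0.78, 0], [0, 0, 0]],
  [[0.9, 0.78, 0], [0, 0, 0]],
  [[0.6, 0.5, 0], [0, 0, 0]],
  [[0.24, 0.23, 0.4], [0, 0, 0]],
  [[0, 0, 0.6], [0, 0, 0]],
  [[0, 0, 0.6], [0, 0, 0]],
  [[0, 0, 0.3], [0, 0, 0]],
  [[0, 0, 0], [0, 0, 0]],
  [[0, 0, 0], [0, 0, 0]],
])

```text
time: 41.65
tool_pos: [0.423, 0.3054, 0.0708]
tool_rot: [3.141, 0.001, 3.141]
contact_force: [-0.5, -0.4, -4.6]
opening: 0.0495
grip_force: 30.0
```

Going down to 0.0265, 44.3 mm lower.

Emit:
send_rows([
  [[0, 0, 0.5], [0, 0, 0]],
  [[0, 0, 0.5], [0, 0, 0]],
  [[0, 0, 0.35], [0, 0, 0]],
  [[0, 0, 0.2], [0, 0, 0]],
  [[0, 0, 0.1], [0, 0, 0]],
  [[0, 0, 0.1], [0, 0, 0]],
  [[0, 0, 0], [0, 0, 0]],
  [[0, 0, 0], [0, 0, 0]],
  [[0, 0, 0], [0, 0, 0]],
  [[0, 0, 0], [0, 0, 0]],
])

```text
time: 42.9
tool_pos: [0.4226, 0.3055, 0.027]
tool_rot: [3.141, 0.0, 3.141]
contact_force: [0.0, -0.5, -5.1]
opening: 0.0494
grip_force: 30.0
```

Emit:
send_rows([
  [[0, 0, 0.02], [0, 0, 0]],
  [[0, 0, 0.016], [0, 0, 0]],
  [[0, 0, 0], [0, 0, 0]],
  [[0, 0, 0], [0, 0, 0]],
  [[0, 0, 0], [0, 0, 0]],
  [[0, 0, 0], [0, 0, 0]],
  [[0, 0, 0], [0, 0, 0]],
  [[0, 0, 0], [0, 0, 0]],
  [[0, 0, 0], [0, 0, 0]],
  [[0, 0, 0], [0, 0, 0]],
])

```text
time: 44.15
tool_pos: [0.4225, 0.3055, 0.026]
tool_rot: [3.141, 0.0, 3.141]
contact_force: [-0.9, -0.1, 1.4]
opening: 0.0494
grip_force: 30.0
```

Emit:
send_rows([
  [[0, 0, 0], [0, 0, 0]],
  [[0, 0, 0], [0, 0, 0]],
  [[0, 0, 0], [0, 0, 0]],
  [[0, 0, 0], [0, 0, 0]],
  [[0, 0, 0], [0, 0, 0]],
  [[0, 0, -0.4], [0, 0, 0]],
  [[0, 0, -0.8], [0, 0, 0]],
  [[0, 0, -1], [0, 0, 0]],
  [[0, 0, -1], [0, 0, 0]],
  [[0, 0, -1], [0, 0, 0]],
], gripper=0.6)

```text
time: 45.4
tool_pos: [0.4225, 0.3055, 0.1325]
tool_rot: [3.141, 0.001, 3.141]
contact_force: [-0.0, -0.3, -0.5]
opening: 0.0733
grip_force: 0.0
```

Emit:
send_rows([
  [[0, 0, -1], [0, 0, 0]],
  [[0, 0, -1], [0, 0, 0]],
  [[0, 0, -1], [0, 0, 0]],
  [[0.5, 0.8, 0], [0, 0, 0]],
  [[0.5, 0.8, 0], [0, 0, 0]],
  [[0.5, 0.8, 0], [0, 0, 0]],
  [[0.5, 0.8, 0], [0, 0, 0]],
  [[0.5, 0.8, 0], [0, 0, 0]],
  [[0.5, 0.8, 0], [0, 0, 0]],
  [[0, 0, 0], [0, 0, 0]],
])

```text
time: 46.65
tool_pos: [0.3467, 0.4264, 0.2065]
tool_rot: [3.141, 0.0, -3.14]
contact_force: [0.6, 0.5, -0.6]
opening: 0.0736
grip_force: 0.0
```

```bash
python3 - <<'E'
from h import *
im,d=read_camera("scene")
cv2.imwrite("pics/c8.png",cv2.resize(im[210:400,200:440],(800,600),interpolation=cv2.INTER_CUBIC))
P=cloud("scene",d,(235,390,200,370))
for n,x,y,t in (("500",.423,.305,.047),("200",.5855,.3215,.04),("100",.435,.058,.037),("50",.422,.174,.035)):
    Q=P[(np.hypot(P[:,0]-x,P[:,1]-y)<.03)&(abs(P[:,2]-t)<.004)];print(n,Q.mean(0).round(4),np.median(Q[:,2]))
E
```

```text
500 [0.4222 0.3052 0.0462] 0.046218112419263546
200 [0.5856 0.3212 0.0394] 0.03936899260067184
100 [0.435  0.0583 0.0359] 0.03580009260634898
50 [0.4227 0.1743 0.0341] 0.03400236322595729
```

View pics/c8.png

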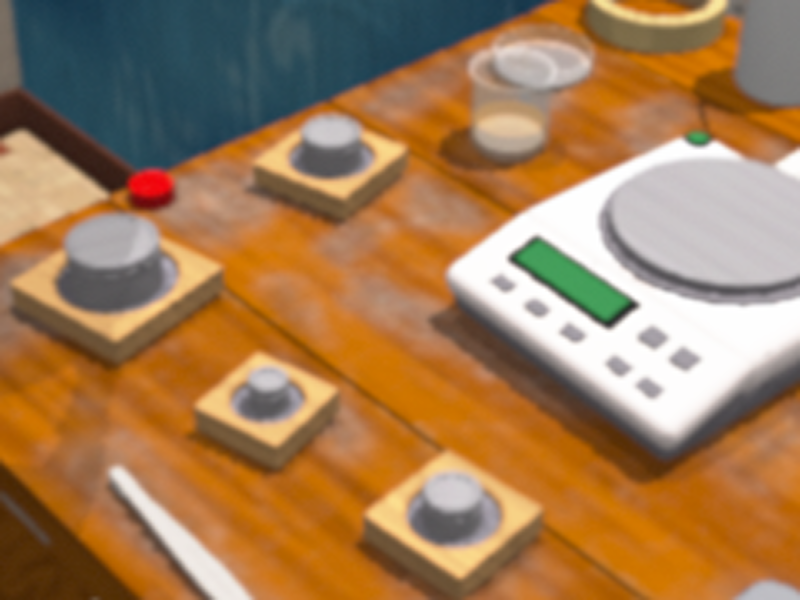

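All four weights stand upright in their own recesses, with tops at the expected heights. The pan is empty and the beaker is still in place.

```bash
python3 -c "
from cell import robot
print(robot.hand_in())"
```

```text
the job is handed in; nothing more can be done
None
```

All four weights were moved smallest first, each stands upright on the felt in its own block, the beaker stands where it was, and the job was handed in at about 47 s; no verdict was returned.

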